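# Unhook the access cover of an arc-lamp house

## Robot

A 7-joint arm with a two-finger parallel gripper is mounted at the origin on the work surface. World frame = base frame: x ahead of the robot, y to its left, z up, the work surface at z = 0. Lengths are in m, angles in rad, forces in N, time in s.
With the tool pointing down it reaches from about 0.425 to 0.95 m from the base axis. Payload 16.7 kg.
Tool frame: the origin (TCP) lies at the very end of the fingers, on their centre line; the grasp point (between the pads) lies 19 mm behind it; z points along the fingers, y is the line along which they close (so a half turn about z gives the same grasp; the last joint's range is limited). The gripper opens to 94 mm and grips with 3 to 60 N. Pads are 16 mm wide; open, the fingers measure 119 mm over their backs; the gripper's body (75 mm by 177 mm) begins 78 mm behind the grasp point.
Start: joints at [1.058, 0.426, 0.074, 1.606, -0.034, 1.111, -0.067], TCP at [0.24, -0.631, 0.205] pointing down, gripper open.
Joint ranges: [-2.85, 2.85], [-0.5, 2.14], [-1.23, 1.37], [0.21, 2.46], [-1.02, 4.16], [0.16, 2.05], [-2.73, 2.73]. Speed limits (rad/s): [1.89, 1.89, 2.39, 2.39, 3.01, 3.01, 3.01].

## Interface

Orientations are given as a unit quaternion [x, y, z, w].
In Python, from cell import arm gives the robot as it stands.
- The arm moves only by the tool servo_tool, never from a script. Its argument "commands" is a list of rows, each an object of numbers: "tx", "ty", "tz": the shift along the tool's x, y, z each as a share of 0.03 m, from -1 to 1; "wx", "wy", "wz": the turn, a rotation vector about the tool's x, y, z each as a share of 0.08 rad, from -1 to 1. In form: [{"tx": .., "ty": .., "tz": .., "wx": .., "wy": .., "wz": ..}, ...]. A call has 1 to 8 rows; each row shifts and turns the commanded pose from where the row before left it, along the tool's axes as they then stand; what a row does not reach is not made up. A row lasts 1/10 s, in which the tool goes at most 50 mm and 8.59 degrees, less where a joint would pass 70% of its speed; a pose out of reach is approached as far as the arm can. A call with a number of a shift or a turn outside -1 to 1 is refused whole. A call with a gripper value outside its range is refused whole. "grip" is the opening, from 0 (shut) to 1 (fully open), set as the call begins (left out, the last holds). The fingers move at their own pace and stop on an object; "squeeze" is the grip in N (left out, the last holds). Time passes only in rows, so rows that do not move let the fingers close. It gives the time, the measured TCP pose, the force, the opening and the grip force at its end, in the units of the state.
- arm.get_state(): the state, without advancing time (a new reading comes with each control period).
- arm.grab_frame(name): name is "side" or "top" or "wrist"; returns a dict with "color" (420x560x3 uint8, blue, green, red), "camera_matrix" (3x3 intrinsics, pixels), "pose" (4x4, takes a point from camera to world coordinates); the wrist camera has in their place "tool_from_camera" (4x4, takes a point from camera to tool coordinates, whose origin is the TCP and whose axes are the flange's). Camera axes: x right, y down, z forward; pixel columns grow to the right and rows downward; lengths in m; the calibration is good to about 2 mm. A picture is of the moment at which its call begins: read the wrist's pose just before it. There is no depth.
- arm.job_done(): hands the job in; it is judged then, once.
Trained networks look in a picture, given as the dict that the camera call returned (one of the last four; its "shot" number tells which), for a name from the list of things; names that differ only in an ending like _2 or _b are one class to them, and where a whole thing is asked for, a point or a joint stands for the part that bears it (a point fixed in the world has none). Each returns a list of dicts, best first, with "conf" (0 to 1); they miss things now and then, are a little off and sometimes report something else, mostly with a low value. They report only what shows in the picture. A call takes as long as a camera call. They do not tell look-alikes from the thing itself.
- arm.silhouettes(picture, thing): "mask" (420x560 bool, what is visible of it) and "extent" ([left, top, right, bottom] in pixels, round what is visible of it).
The state is a dict: "time_s": time; "joint_positions": joint angles; "qvel": joint speeds; "joint_torque": joint torques, N m; "position": TCP position; "tcp_rot": TCP orientation; "wrist_force": force on the tool from outside, world axes, zero at the start; "ft_torque": the same for the moment, N m; "width": finger opening in m; "gripper_force": force on a finger pad.
Only numpy, scipy, OpenCV 4.12 (cv2) and the standard library are available. Lean on these libraries where they do the work, as an engineer would, in place of code of your own. Each camera call takes 0.05 s, during which the arm holds its last target. There are 200 camera calls.

## Task

Take the aluminium access cover off the sloping panel of the grey lamp house: it hangs on two screws by L-shaped keyholes, so slide it up the panel, then to the left as you face the panel until the large holes are over the screw heads, and pull it off. Lay it flat, handle up, inside the empty shallow wooden tray, holding on to it until it is down, then let go. Leave the other things on the table where they are.

Things in the scene. Friction and masses are not known exactly. Their poses are not given: they have to be found in the camera images.
- panel: Sloping face of the fixed grey lamp house (house 260 deep, 220 wide, 179 mm high; place and yaw vary). It faces away from the robot and to its right, 200 mm along the slope x 220 mm wide, 40 degrees from the horizontal. Origin: centre of this face, 114 mm above the table. x points up the slope, y level, to the left as one faces the panel; z out of the face.
- screws (a point): Point on the panel's face midway between the two fixed screws, axes as panel. They stand at y = +40 and -40 mm from here: shank 6 mm diameter, head 14 mm diameter, between 7.5 and 11.5 mm out from the face. The cover is clear of the heads once it is 12 mm out. While it still catches under them it cannot be pulled off.
- cover_mid (a point): Centre of the cover's plate, 2 mm above its underside; axes as cover. Hanging, it is at (0, 0, 2) mm of the panel. The travels are 15 to 32 mm and are found by touch: up the slope to a hard stop (shanks on the branch's lower edge), ease down 1 to 2 mm; then left (+y) to a second hard stop, more than 15 mm along, which is too far: back off 7 mm (2.5 mm either way will do); then straight out along the panel's z. 3 mm of play.
- cover: The cover: loose aluminium plate 120 (x) x 160 (y) x 4 mm, 0.22 to 0.45 kg, friction varies. Origin: centre of its underside; axes lie along the panel's while it hangs. Two equal keyholes: a 9 mm wide slot, its upper end hanging on the shank, runs down to a 9 mm wide branch that leads sideways along -y into a 20 mm hole. They lie in the upper half.
- cover_grip (a point): Centre of the cover's black bar handle, rigid with it: bar 14 x 96 x 14 mm, long way along the cover's y, on two posts at y = +43 and -43 mm (76 mm free between them). It lies 18 mm down the slope (-x) from the plate's centre and 40 mm above its underside, 29 mm free under it. Pinch it across the cover's x with the gripper tilted 40 degrees, pointing along the panel's -z.
- tray: Empty shallow wooden tray, fixed, 180 (x) x 220 (y) x 28 mm high outside, walls and floor 7 mm thick, inside 166 x 206 mm. Left or right of the lamp house (it trades places with a plywood rack of metal sample discs), yaw up to 0.3 rad either way. Origin: centre of its underside. The cover fits in with its long side along the tray's y, 23 mm free on each side.
- steel_bar: Bystander, to be left alone: plain steel bar 100 x 22 x 22 mm lying near the lamp house.
- brush: Bystander, to be left alone: hand brush lying beyond the lamp house.
- jar: Bystander, to be left alone: lidded jar, 60 mm across, 85 mm tall, origin under its base.
- screwdriver: Bystander, to be left alone: screwdriver lying on the right of the table.
- eyepiece: Bystander, to be left alone: black eyepiece tube standing on end, 56 mm across, 85 mm tall, origin under its base.
- electrode_box: Bystander, to be left alone: small wooden box 90 x 140 x 35 mm with electrode rods in it.
Mind the look-alikes: they are no part of the job. Of the things that look like the cover, the larger one is meant.

How it is judged:
On the way, in this order (a step that is already met when the one before it is completed fails the run):
1. the cover has been slid up the panel and left, its large holes over the screw heads, still against the panel (x of cover_mid in the frame of panel above 0.013 m and y of cover_mid in the frame of panel above 0.017 m and z of cover_mid in the frame of panel below 0.01 m).
2. the cover has been pulled off, clear of the screws (z of cover_mid in the frame of panel above 0.03 m), for 0.1 s.
At the end, for the whole second after the job is handed in: The cover lies flat on the tray's floor inside its walls (plate centre within 30 mm of the tray's centre each way and less than 16 mm above the tray's underside, tilt under 0.1 rad), handle up, at rest and released (x of cover_mid in the frame of tray between -0.03 and 0.03 m and y of cover_mid in the frame of tray between -0.03 and 0.03 m and z of cover_mid in the frame of tray between 0 and 0.016 m and angle between cover_mid's own z axis and vertical below 0.1 rad and linear speed of cover below 0.02 m/s and contact force between the fingers and cover below 0.1 N); the robot touches nothing.
It fails at once if the cover is let go while off the panel and not yet down in the tray (z of cover_mid in the frame of panel above 0.04 m and height (world z) of cover_mid above 0.04 m and contact force between the fingers and cover below 0.1 N).
It fails at once if a bystander is moved more than 30 mm (distance of any of steel_bar, brush, jar, screwdriver, eyepiece, electrode_box from where it was at the start of the episode above 0.03 m).
It also fails if it takes over 54 s, if anything falls off the work surface, if the arm or the gripper's body presses on something with over 40 N, if the wrist force passes 120 N, or if a joint passes its speed limit or range.

## Working session

There is one attempt and no reset: what is moved stays moved. The work goes in short steps, Python scripts to look and compute and a tool call to move; the robot and the scene stay as the last step left them, time stands still between calls to the robot, and variables do not carry over. Pictures are saved under pics/ and viewed, at most 10 in all, crops included, and the job is handed in when it is done.

Besides the shell and the picture viewer there is one more tool, called by a JSON object that holds its "api" and its "payload", one argument or row to a line. servo_tool: Moves the arm, as the interface text tells. Its arguments: {"type":"object","properties":{"commands":{"type":"array"},"grip":{"type":"number"},"squeeze":{"type":"number"}},"required":["commands"]}

```bash
ls; mkdir -p pics; cat > h.py <<'E'
import numpy as np, cv2, json
from scipy.spatial.transform import Rotation as R
from cell import arm
E
python3 - <<'E'
from h import *
import pickle
s=arm.get_state(); print(s)
out={}
for n in ("side","top"):
    f=arm.grab_frame(n); out[n]=f; cv2.imwrite(f"pics/{n}0.png",f["color"])
    print(n,f["camera_matrix"].tolist(),np.round(f["pose"],3).tolist())
    for t in ("cover","cover_grip","panel","tray","steel_bar","jar","eyepiece","brush","screwdriver","electrode_box"):
        r=arm.silhouettes(f,t); print(n,t,[(round(d["conf"],2),list(map(int,d["extent"])),int(d["mask"].sum())) for d in r][:4])
        out[n,t]=r
pickle.dump(out,open("o.pkl","wb"))
E
```

```text
pics
{'time_s': 0.0, 'joint_positions': array([ 1.05848842,  0.42671248,  0.07387313,  1.60660867, -0.03409518,
        1.11081829, -0.06711611]), 'qvel': array([-0.00018661,  0.00169507, -0.00058435,  0.00164812, -0.0009757 ,
        0.00078939, -0.00102266]), 'joint_torque': array([ 1.04473656e-04, -9.35825086e+01,  3.66643310e+00, -4.54185176e+01,
       -4.89301910e-02,  2.03945447e-02,  1.22204819e-04]), 'position': array([ 0.23935496, -0.6306598 ,  0.20478858]), 'tcp_rot': array([ 9.83597118e-01,  1.80378202e-01, -1.68327045e-04, -6.21004163e-04]), 'wrist_force': array([-0.21336739, -0.08202858, -0.21445315]), 'ft_torque': array([-0.0232907 ,  0.01705443,  0.03033766]), 'gripper_force': 0.0, 'width': 0.0938339563271724}
side [[445.2811737298639, 0.0, 273.09093773626944], [0.0, 445.2811737298639, 209.97457690858604], [0.0, 0.0, 1.0]] [[0.985, -0.134, 0.105, 0.412], [-0.169, -0.735, 0.656, -0.735], [-0.011, -0.665, -0.747, 0.968], [0.0, 0.0, 0.0, 1.0]]
side cover [(0.75, [153, 327, 184, 381], 1335), (0.55, [267, 186, 341, 257], 2577)]
side cover_grip [(0.89, [269, 183, 341, 258],
[... 809 characters left out ...]
]
top cover [(0.69, [267, 158, 313, 210], 1438), (0.59, [349, 289, 388, 312], 726)]
top cover_grip [(0.78, [266, 161, 313, 209], 1438), (0.7, [354, 287, 385, 316], 713), (0.24, [122, 199, 200, 268], 3908)]
top panel [(0.91, [260, 159, 320, 209], 501)]
top tray [(0.95, [122, 199, 201, 268], 3901)]
top steel_bar []
top jar [(0.68, [190, 140, 216, 158], 370), (0.47, [373, 129, 397, 186], 267), (0.26, [216, 239, 238, 257], 260)]
top eyepiece [(0.65, [219, 240, 238, 258], 276), (0.49, [322, 232, 346, 256], 227)]
top brush [(0.71, [283, 126, 340, 138], 547)]
top screwdriver [(0.7, [371, 128, 395, 186], 237)]
top electrode_box [(0.97, [126, 153, 175, 189], 1320), (0.53, [265, 158, 314, 211], 1525)]
```

View pics/side0.png

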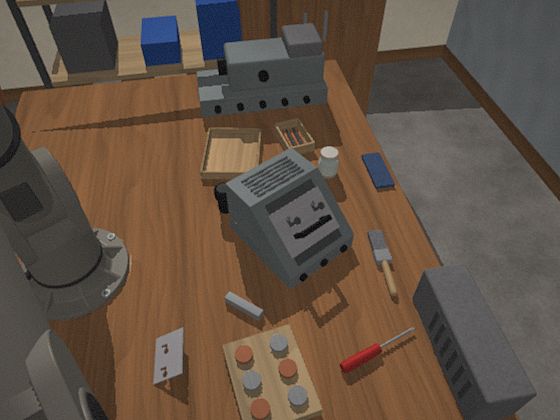

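View pics/top0.png

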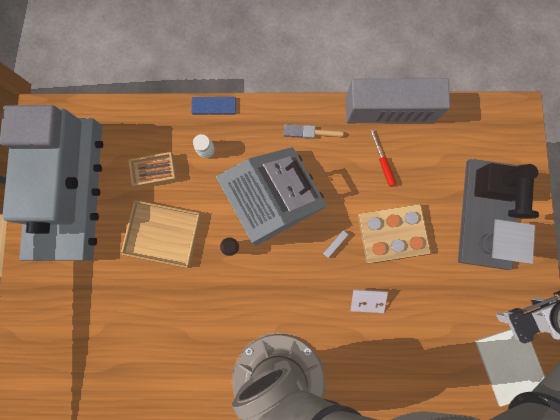

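The top view shows the cover with its handle on the lamp-house panel at about (291,184). The only look-alike is the small loose plate at top (369,300) / side (169,355). The larger one, on the panel, is the one I want. The tray is at top (161,234), and the disc rack at (395,233). I'll fit the poses to the silhouettes.

```bash
cat >> h.py <<'E'
def panel_R(a):  # a = heading of the panel's outward normal
    d=np.array([np.cos(a),np.sin(a),0]);u=np.array([0,0,1.]);c,s=np.cos(np.radians(40)),np.sin(np.radians(40))
    z=s*d+c*u;x=-c*d+s*u
    return np.c_[x,np.cross(z,x),z]
def box(cx,cy,cz,lx,ly,lz):
    return np.array([[cx+i*lx/2,cy+j*ly/2,cz+k*lz/2] for i in(-1,1) for j in(-1,1) for k in(-1,1)])
def proj(f,P):
    T=np.linalg.inv(f["pose"]);q=P@T[:3,:3].T+T[:3,3];q=q@f["camera_matrix"].T;return q[:,:2]/q[:,2:]
def render(f,boxes,S=4):
    m=np.zeros((420*S,560*S),np.uint8)
    for b in boxes: cv2.fillConvexPoly(m,cv2.convexHull(np.round(proj(f,b)*S).astype(np.int32)),255)
    return cv2.resize(m,(560,420),interpolation=cv2.INTER_AREA)/255.
COVER=[box(0,0,.002,.12,.16,.004),box(-.018,0,.04,.014,.096,.014)]
E
cat > fit.py <<'E'
from h import *
import pickle
from scipy.optimize import minimize
o=pickle.load(open("o.pkl","rb"))
def pick(n,t,pix):
    return min(o[n,t],key=lambda r:np.hypot((r["extent"][0]+r["extent"][2])/2-pix[0],(r["extent"][1]+r["extent"][3])/2-pix[1]))["mask"].astype(float)
def fit(fun,views,x0):
    def cost(p):
        c=0
        for f,m in views:
            r=render(f,fun(p));c+=1-np.minimum(r,m).sum()/np.maximum(r,m).sum()
        return c
    best=None
    for da in(-.25,0,.25):
        q=np.array(x0)+[0,0,da]
        s=minimize(cost,q,method="Nelder-Mead",options=dict(initial_simplex=q+np.array([[0,0,0],[.03,0,0],[0,.03,0],[0,0,.2]]),xatol=1e-4,fatol=1e-4))
        if best is None or s.fun<best.fun: best=s
    return best
cov=lambda p:[b@panel_R(p[2]).T+[p[0],p[1],.114] for b in COVER]
tr=lambda p:[box(0,0,.014,.18,.22,.028)@R.from_euler("z",p[2]).as_matrix().T+[p[0],p[1],0]]
for nm,fun,t,px,x0 in(("cover",cov,"cover",((304,221),(290,184)),(.5,-.05,-1.1)),("tray",tr,"tray",((230,152),(161,234)),(.47,.33,-.2))):
    for vs in(("side","top"),("side",),("top",)):
        s=fit(fun,[(o[v],pick(v,t,px[("side","top").index(v)])) for v in vs],x0);print(nm,vs,np.round(s.x,4),round(s.fun,3))
        if len(vs)==2:
            for v in vs: 
                im=cv2.imread(f"pics/{v}0.png") if nm=="cover" else im_[v]
                for b in fun(s.x): cv2.polylines(im,[cv2.convexHull(np.round(proj(o[v],b)).astype(np.int32))],1,(0,0,255),1)
                if nm=="cover":
                    b=np.array([[.1,.11,0],[.1,-.11,0],[-.1,-.11,0],[-.1,.11,0]])@panel_R(s.x[2]).T+[*s.x[:2],.114]
                    cv2.polylines(im,[np.round(proj(o[v],b)).astype(np.int32)],1,(0,255,0),1)
                globals().setdefault("im_",{})[v]=im
a=cv2.resize(im_["side"][100:300,180:380],(400,400),interpolation=cv2.INTER_CUBIC)
b=cv2.resize(im_["top"][110:310,120:320],(400,400),interpolation=cv2.INTER_CUBIC)
cv2.imwrite("pics/fit.png",np.hstack([a,b]))
E
python3 fit.py
```

```text
cover ('side', 'top') [ 0.6034 -0.034  -1.0522] 0.202
cover ('side',) [ 0.6038 -0.0353 -1.0666] 0.08
cover ('top',) [ 0.6018 -0.0334 -1.0469] 0.109
tray ('side', 'top') [ 0.4564  0.3777 -0.2058] 0.14
tray ('side',) [ 0.4595  0.3752 -0.1946] 0.092
tray ('top',) [ 0.4544  0.3785 -0.1976] 0.024
```

View pics/fit.png

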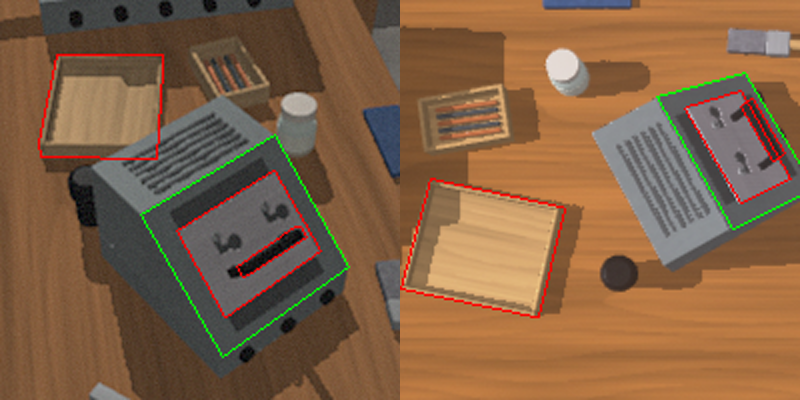

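The outlines match both views: the cover with handle (large, on the panel) is the target, and the tray lies upper left. Panel ≈ (0.603, -0.034, 0.114) with normal heading -1.054. Tray ≈ (0.4555, 0.378) with yaw -0.20. Next I lift and plan the approach to a standoff.

{"api": "servo_tool", "payload": {
  "commands": [
    {"tz": -1},
    {"tz": -1},
    {"tz": -1},
    {"tz": -1},
    {"tz": -1}
  ],
  "grip": 1
}}

```text
invalid input at $.commands[0]: expected keys tx, ty, tz, wx, wy, wz
```

```bash
cat >> h.py <<'E'
from scipy.linalg import logm
PAN=np.array([.603,-.034,.114]);A=-1.054;TRAY=np.array([.4555,.378,0]);TYAW=-.198
def pose(p,Rm):
    T=np.eye(4);T[:3,:3]=Rm;T[:3,3]=p;return T
def cur():
    s=arm.get_state();return pose(s["position"],R.from_quat(s["tcp_rot"]).as_matrix()),s
def grasp(dx,dy,dz):  # tool pose for cover displaced (dx,dy,dz) in panel axes
    P=panel_R(A);return pose(PAN+P@np.array([-.018+dx,dy,.040-.019+dz]),np.c_[-P[:,1],-P[:,0],-P[:,2]])
def plan(T0,T1,n=None,smax=.95):
    D=np.linalg.inv(T0)@T1;rv=R.from_matrix(D[:3,:3]).as_rotvec()
    n=n or int(np.ceil(max(np.abs(D[:3,3]).max()/.03,np.abs(rv).max()/.08)/smax)) or 1
    while 1:
        L=np.real(logm(D))/n; from scipy.linalg import expm
        E=expm(L);r=np.r_[E[:3,3]/.03,R.from_matrix(E[:3,:3]).as_rotvec()/.08]
        if np.abs(r).max()<=1:break
        n+=1
    print(n,"rows of",dict(zip(("tx","ty","tz","wx","wy","wz"),np.round(r,3).tolist())))
    path=[T0]
    for i in range(n): path.append(path[-1]@E)
    return path
E
python3 - <<'E'
from h import *
T,s=cur();print(T.round(3),s["time_s"],s["joint_positions"].round(2))
p=plan(T,grasp(0,0,.15),26);print(np.round([q[:3,3] for q in p[::4]],3))
print(grasp(0,0,0).round(3))
E
```

```text
[[ 0.935  0.355  0.     0.24 ]
 [ 0.355 -0.935  0.    -0.631]
 [ 0.    -0.    -1.     0.205]
 [ 0.     0.     0.     1.   ]] 1.1 [ 1.06  0.43  0.07  1.61 -0.03  1.11 -0.07]
26 rows of {'tx': 0.759, 'ty': -0.341, 'tz': 0.073, 'wx': 0.335, 'wy': -0.026, 'wz': -0.071}
[[ 0.24  -0.631  0.205]
 [ 0.309 -0.56   0.198]
 [ 0.377 -0.486  0.195]
 [ 0.444 -0.411  0.195]
 [ 0.508 -0.335  0.201]
 [ 0.571 -0.258  0.21 ]
 [ 0.633 -0.18   0.225]]
[[ 0.869  0.379 -0.318  0.616]
 [ 0.494 -0.666  0.559 -0.058]
 [-0.    -0.643 -0.766  0.119]
 [ 0.     0.     0.     1.   ]]
```

{"api": "servo_tool", "payload": {
  "commands": [
    {"tx": 0,"ty": 0,"tz": -1,"wx": 0,"wy": 0,"wz": 0},
    {"tx": 0,"ty": 0,"tz": -1,"wx": 0,"wy": 0,"wz": 0},
    {"tx": 0,"ty": 0,"tz": -1,"wx": 0,"wy": 0,"wz": 0},
    {"tx": 0,"ty": 0,"tz": -1,"wx": 0,"wy": 0,"wz": 0},
    {"tx": 0,"ty": 0,"tz": -1,"wx": 0,"wy": 0,"wz": 0}
  ],
  "grip": 1
}}

```text
time_s: 1.6
position: [0.2394, -0.6309, 0.3568]
tcp_rot: [0.984, 0.18, 0.0, 0.0]
wrist_force: [-0.9, -0.1, 0.7]
width: 0.0936
gripper_force: 0.0
```

```bash
python3 - <<'E'
from h import *
T,s=cur();print(T[:3,3].round(3),s["time_s"],s["joint_positions"].round(2))
p=plan(T,grasp(0,0,.15),24);print(np.round([q[:3,3] for q in p[::4]],3))
E
```

```text
[ 0.239 -0.631  0.357] 1.6 [ 1.05  0.34  0.09  1.41 -0.03  1.4  -0.07]
24 rows of {'tx': 0.826, 'ty': -0.299, 'tz': 0.281, 'wx': 0.363, 'wy': -0.028, 'wz': -0.077}
[[ 0.239 -0.631  0.357]
 [ 0.318 -0.56   0.324]
 [ 0.393 -0.484  0.296]
 [ 0.466 -0.404  0.272]
 [ 0.535 -0.32   0.253]
 [ 0.601 -0.232  0.24 ]
 [ 0.664 -0.142  0.233]]
```

{"api": "servo_tool", "payload": {
  "commands": [
    {"tx": 0.83,"ty": -0.3,"tz": 0.28,"wx": 0.36,"wy": -0.03,"wz": -0.08},
    {"tx": 0.83,"ty": -0.3,"tz": 0.28,"wx": 0.36,"wy": -0.03,"wz": -0.08},
    {"tx": 0.83,"ty": -0.3,"tz": 0.28,"wx": 0.36,"wy": -0.03,"wz": -0.08},
    {"tx": 0.83,"ty": -0.3,"tz": 0.28,"wx": 0.36,"wy": -0.03,"wz": -0.08},
    {"tx": 0.83,"ty": -0.3,"tz": 0.28,"wx": 0.36,"wy": -0.03,"wz": -0.08},
    {"tx": 0.83,"ty": -0.3,"tz": 0.28,"wx": 0.36,"wy": -0.03,"wz": -0.08},
    {"tx": 0.83,"ty": -0.3,"tz": 0.28,"wx": 0.36,"wy": -0.03,"wz": -0.08},
    {"tx": 0.83,"ty": -0.3,"tz": 0.28,"wx": 0.36,"wy": -0.03,"wz": -0.08}
  ]
}}

```text
time_s: 2.4
position: [0.395, -0.4829, 0.2943]
tcp_rot: [0.972, 0.204, -0.03, -0.112]
wrist_force: [-0.4, 0.5, -0.1]
width: 0.0938
gripper_force: 0.0
```

{"api": "servo_tool", "payload": {
  "commands": [
    {"tx": 0.83,"ty": -0.3,"tz": 0.28,"wx": 0.36,"wy": -0.03,"wz": -0.08},
    {"tx": 0.83,"ty": -0.3,"tz": 0.28,"wx": 0.36,"wy": -0.03,"wz": -0.08},
    {"tx": 0.83,"ty": -0.3,"tz": 0.28,"wx": 0.36,"wy": -0.03,"wz": -0.08},
    {"tx": 0.83,"ty": -0.3,"tz": 0.28,"wx": 0.36,"wy": -0.03,"wz": -0.08},
    {"tx": 0.83,"ty": -0.3,"tz": 0.28,"wx": 0.36,"wy": -0.03,"wz": -0.08},
    {"tx": 0.83,"ty": -0.3,"tz": 0.28,"wx": 0.36,"wy": -0.03,"wz": -0.08},
    {"tx": 0.83,"ty": -0.3,"tz": 0.28,"wx": 0.36,"wy": -0.03,"wz": -0.08},
    {"tx": 0.83,"ty": -0.3,"tz": 0.28,"wx": 0.36,"wy": -0.03,"wz": -0.08}
  ]
}}

```text
time_s: 3.2
position: [0.5371, -0.3162, 0.2514]
tcp_rot: [0.947, 0.225, -0.06, -0.222]
wrist_force: [0.7, -0.1, 1.2]
width: 0.0939
gripper_force: 0.0
```

```bash
python3 - <<'E'
from h import *
T,s=cur();print(T[:3,3].round(3),s["time_s"],s["joint_positions"].round(2))
p=plan(T,grasp(0,0,.15));print(np.round([q[:3,3] for q in p[::2]],3))
E
```

```text
[ 0.537 -0.316  0.251] 3.2 [ 0.62  0.58 -0.1   1.34 -0.18  1.62 -0.55]
7 rows of {'tx': 0.927, 'ty': -0.338, 'tz': 0.306, 'wx': 0.417, 'wy': -0.025, 'wz': -0.082}
[[ 0.537 -0.316  0.251]
 [ 0.574 -0.267  0.244]
 [ 0.611 -0.218  0.238]
 [ 0.647 -0.167  0.234]]
```

{"api": "servo_tool", "payload": {
  "commands": [
    {"tx": 0.93,"ty": -0.34,"tz": 0.31,"wx": 0.42,"wy": -0.02,"wz": -0.08},
    {"tx": 0.93,"ty": -0.34,"tz": 0.31,"wx": 0.42,"wy": -0.02,"wz": -0.08},
    {"tx": 0.93,"ty": -0.34,"tz": 0.31,"wx": 0.42,"wy": -0.02,"wz": -0.08},
    {"tx": 0.93,"ty": -0.34,"tz": 0.31,"wx": 0.42,"wy": -0.02,"wz": -0.08},
    {"tx": 0.93,"ty": -0.34,"tz": 0.31,"wx": 0.42,"wy": -0.02,"wz": -0.08},
    {"tx": 0.93,"ty": -0.34,"tz": 0.31,"wx": 0.42,"wy": -0.02,"wz": -0.08},
    {"tx": 0.93,"ty": -0.34,"tz": 0.31,"wx": 0.42,"wy": -0.02,"wz": -0.08},
    {"tx": 0,"ty": 0,"tz": 0,"wx": 0,"wy": 0,"wz": 0}
  ]
}}

```text
time_s: 4.0
position: [0.6653, -0.1369, 0.2319]
tcp_rot: [0.907, 0.241, -0.087, -0.333]
wrist_force: [0.0, -0.7, -1.0]
width: 0.094
gripper_force: 0.0
```

```bash
cat > wr.py <<'E'
from h import *
import sys
from scipy.optimize import minimize
T,s=cur();print(T[:3,3].round(3),s["time_s"],s["joint_positions"].round(2))
f=arm.grab_frame("wrist");f["pose"]=T@f["tool_from_camera"]
im=f["color"].copy()
g={k:f[k] for k in f}
rs=arm.silhouettes(f,"cover");print([(round(r["conf"],2),r["extent"],int(r["mask"].sum())) for r in rs])
cov=lambda p:[b@panel_R(p[2]).T+[p[0],p[1],.114] for b in COVER]
r=max(rs,key=lambda r:r["mask"].sum());m=r["mask"].astype(float)
def cost(p):
    q=render(g,cov(p),2);return 1-np.minimum(q,m).sum()/np.maximum(q,m).sum()
x0=np.array([.603,-.034,A]);b=minimize(cost,x0,method="Nelder-Mead",options=dict(initial_simplex=x0+np.array([[0,0,0],[.01,0,0],[0,.01,0],[0,0,.05]]),xatol=1e-4,fatol=1e-4))
print(cost(x0),b.x.round(4),b.fun)
for p,c in((x0,(0,255,0)),(b.x,(0,0,255))):
    for q in cov(p): cv2.polylines(im,[cv2.convexHull(np.round(proj(g,q)).astype(np.int32))],1,c,1)
cv2.imwrite("pics/wrist1.png",im)
E
python3 wr.py
```

```text
[ 0.665 -0.137  0.232] 4.0 [ 0.44  0.78 -0.19  1.14 -0.35  1.75 -0.76]
[(0.72, [208.2, 121.9, 321.5, 266.1], 13345)]
0.104209340461486 [ 0.6018 -0.0349 -1.0623] 0.09165011140428425
```

View pics/wrist1.png

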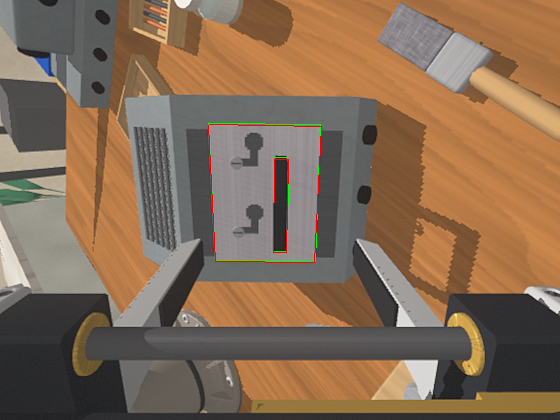

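The wrist view shows the larger plate with the black handle at (280,205) and keyholes with screws at (237,162) and (238,231). Fit and image agree to within 1–2 mm, so I go in and grasp.

```bash
sed -i 's/^PAN=.*A=-1.054/PAN=np.array([.602,-.0347,.114]);A=-1.059/' h.py; python3 - <<'E'
from h import *
T,s=cur()
p=plan(T,grasp(0,0,.06),4);plan(p[-1],grasp(0,0,0),4)
E
```

```text
4 rows of {'tx': -0.013, 'ty': -0.001, 'tz': 0.742, 'wx': -0.003, 'wy': 0.005, 'wz': 0.01}
4 rows of {'tx': -0.0, 'ty': -0.0, 'tz': 0.5, 'wx': 0.0, 'wy': -0.0, 'wz': 0.0}
```

{"api": "servo_tool", "payload": {
  "commands": [
    {"tx": -0.01,"ty": 0,"tz": 0.74,"wx": 0,"wy": 0,"wz": 0.01},
    {"tx": -0.01,"ty": 0,"tz": 0.74,"wx": 0,"wy": 0,"wz": 0.01},
    {"tx": -0.01,"ty": 0,"tz": 0.74,"wx": 0,"wy": 0,"wz": 0.01},
    {"tx": -0.01,"ty": 0,"tz": 0.74,"wx": 0,"wy": 0,"wz": 0.01},
    {"tx": 0,"ty": 0,"tz": 0.5,"wx": 0,"wy": 0,"wz": 0},
    {"tx": 0,"ty": 0,"tz": 0.5,"wx": 0,"wy": 0,"wz": 0},
    {"tx": 0,"ty": 0,"tz": 0.5,"wx": 0,"wy": 0,"wz": 0},
    {"tx": 0,"ty": 0,"tz": 0.5,"wx": 0,"wy": 0,"wz": 0}
  ]
}}

```text
time_s: 4.9
position: [0.6153, -0.0597, 0.1187]
tcp_rot: [0.909, 0.237, -0.086, -0.33]
wrist_force: [-0.4, -0.1, -0.5]
width: 0.0942
gripper_force: 0.0
```

```bash
python3 - <<'E'
from h import *
T,s=cur();print(s["time_s"],s["joint_positions"].round(2),s["wrist_force"].round(1))
G=grasp(0,0,0);print("tool-frame error mm",(np.linalg.inv(T)@G)[:3,3]*1e3,R.from_matrix((np.linalg.inv(T)@G)[:3,:3]).as_rotvec())
E
```

```text
4.9 [ 0.4   0.75 -0.22  1.45 -0.36  1.45 -0.72] [-0.4 -0.1 -0.5]
tool-frame error mm [ 0.60404071 -0.68143734  0.76664925] [ 0.00108867 -0.00028158 -0.00097884]
```

{"api": "servo_tool", "payload": {
  "commands": [
    {"tx": 0,"ty": 0,"tz": 0,"wx": 0,"wy": 0,"wz": 0},
    {"tx": 0,"ty": 0,"tz": 0,"wx": 0,"wy": 0,"wz": 0},
    {"tx": 0,"ty": 0,"tz": 0,"wx": 0,"wy": 0,"wz": 0},
    {"tx": 0,"ty": 0,"tz": 0,"wx": 0,"wy": 0,"wz": 0},
    {"tx": 0,"ty": 0,"tz": 0,"wx": 0,"wy": 0,"wz": 0},
    {"tx": 0,"ty": 0,"tz": 0,"wx": 0,"wy": 0,"wz": 0},
    {"tx": 0,"ty": 0,"tz": 0,"wx": 0,"wy": 0,"wz": 0},
    {"tx": 0,"ty": 0,"tz": 0,"wx": 0,"wy": 0,"wz": 0}
  ],
  "grip": 0,
  "squeeze": 45
}}

```text
time_s: 5.7
position: [0.6155, -0.0599, 0.1193]
tcp_rot: [0.909, 0.238, -0.087, -0.331]
wrist_force: [-0.0, 0.3, -1.0]
width: 0.0335
gripper_force: 0.0
```

```bash
cat > st.py <<'E'
from h import *
import os
T,s=cur();P=panel_R(A)
if not os.path.exists("ref.npy"): np.save("ref.npy",T)
T0=np.load("ref.npy")
print(s["time_s"],"w",s["width"].round(4),"gf",round(s["gripper_force"],1),"F_panel",(P.T@s["wrist_force"]).round(1),"moved_panel mm",((P.T@(T[:3,3]-T0[:3,3]))*1e3).round(1),"rot",R.from_matrix(T0[:3,:3].T@T[:3,:3]).as_rotvec().round(4))
E
python3 st.py
```

```text
Traceback (most recent call last):
  File "st.py", line 6, in <module>
    print(s["time_s"],"w",s["width"].round(4),"gf",round(s["gripper_force"],1),"F_panel",(P.T@s["wrist_force"]).round(1),"moved_panel mm",((P.T@(T[:3,3]-T0[:3,3]))*1e3).round(1),"rot",R.from_matrix(T0[:3,:3].T@T[:3,:3]).as_rotvec().round(4))
                          ^^^^^^^^^^^^^^^^
AttributeError: 'float' object has no attribute 'round'
```

{"api": "servo_tool", "payload": {
  "commands": [
    {"tx": 0,"ty": 0,"tz": 0,"wx": 0,"wy": 0,"wz": 0},
    {"tx": 0,"ty": 0,"tz": 0,"wx": 0,"wy": 0,"wz": 0},
    {"tx": 0,"ty": 0,"tz": 0,"wx": 0,"wy": 0,"wz": 0},
    {"tx": 0,"ty": 0,"tz": 0,"wx": 0,"wy": 0,"wz": 0},
    {"tx": 0,"ty": 0,"tz": 0,"wx": 0,"wy": 0,"wz": 0}
  ]
}}

```text
time_s: 6.2
position: [0.6152, -0.0592, 0.1199]
tcp_rot: [0.909, 0.238, -0.087, -0.331]
wrist_force: [-1.8, 1.8, 5.1]
width: 0.0135
gripper_force: 45.0
```

```bash
sed -i 's/s\["width"\].round(4)/round(s["width"],4)/' st.py; rm -f ref.npy; python3 st.py
```

```text
6.2 w 0.0135 gf 45.0 F_panel [5.2 0.7 2.3] moved_panel mm [0. 0. 0.] rot [0. 0. 0.]
```

{"api": "servo_tool", "payload": {
  "commands": [
    {"tx": 0,"ty": -0.1,"tz": 0,"wx": 0,"wy": 0,"wz": 0},
    {"tx": 0,"ty": -0.1,"tz": 0,"wx": 0,"wy": 0,"wz": 0},
    {"tx": 0,"ty": -0.1,"tz": 0,"wx": 0,"wy": 0,"wz": 0},
    {"tx": 0,"ty": -0.1,"tz": 0,"wx": 0,"wy": 0,"wz": 0}
  ]
}}

```text
time_s: 6.6
position: [0.6109, -0.0519, 0.1271]
tcp_rot: [0.909, 0.237, -0.087, -0.33]
wrist_force: [1.4, -2.6, -2.7]
width: 0.0137
gripper_force: 45.0
```

```bash
python3 st.py
```

```text
6.6 w 0.0137 gf 45.0 F_panel [-4.   0.  -0.2] moved_panel mm [11.1  0.2  0.1] rot [-0.0017  0.0003  0.0009]
```

{"api": "servo_tool", "payload": {
  "commands": [
    {"tx": 0,"ty": -0.07,"tz": 0,"wx": 0,"wy": 0,"wz": 0},
    {"tx": 0,"ty": -0.07,"tz": 0,"wx": 0,"wy": 0,"wz": 0}
  ]
}}

```text
time_s: 6.8
position: [0.6093, -0.0491, 0.1298]
tcp_rot: [0.909, 0.238, -0.087, -0.33]
wrist_force: [2.0, -2.2, -2.3]
width: 0.0137
gripper_force: 45.0
```

{"api": "servo_tool", "payload": {
  "commands": [
    {"tx": 0,"ty": -0.07,"tz": 0,"wx": 0,"wy": 0,"wz": 0}
  ]
}}

```text
time_s: 6.9
position: [0.6086, -0.0476, 0.1311]
tcp_rot: [0.909, 0.238, -0.087, -0.33]
wrist_force: [2.0, -2.1, -2.8]
width: 0.0133
gripper_force: 45.0
```

```bash
python3 st.py
```

```text
6.9 w 0.0133 gf 45.0 F_panel [-3.9 -0.7 -0.3] moved_panel mm [17.5  0.2  0.1] rot [-0.0015  0.0003  0.0007]
```

{"api": "servo_tool", "payload": {
  "commands": [
    {"tx": 0,"ty": -0.07,"tz": 0,"wx": 0,"wy": 0,"wz": 0}
  ]
}}

```text
time_s: 7.0
position: [0.6077, -0.0462, 0.1324]
tcp_rot: [0.909, 0.237, -0.087, -0.331]
wrist_force: [2.3, -1.9, -2.1]
width: 0.0134
gripper_force: 45.0
```

{"api": "servo_tool", "payload": {
  "commands": [
    {"tx": 0,"ty": -0.07,"tz": 0,"wx": 0,"wy": 0,"wz": 0}
  ]
}}

```text
time_s: 7.1
position: [0.6073, -0.0456, 0.1335]
tcp_rot: [0.91, 0.237, -0.086, -0.33]
wrist_force: [7.5, -10.2, -7.9]
width: 0.0133
gripper_force: 45.0
```

```bash
python3 st.py
```

```text
7.1 w 0.0133 gf 45.0 F_panel [-14.7  -1.6   2. ] moved_panel mm [20.8  0.2  0.3] rot [-0.003   0.0008  0.0012]
```

{"api": "servo_tool", "payload": {
  "commands": [
    {"tx": 0,"ty": -0.03,"tz": 0,"wx": 0,"wy": 0,"wz": 0},
    {"tx": 0,"ty": 0,"tz": 0,"wx": 0,"wy": 0,"wz": 0}
  ]
}}

```text
time_s: 7.3
position: [0.6073, -0.0456, 0.1338]
tcp_rot: [0.91, 0.237, -0.086, -0.329]
wrist_force: [5.7, -6.9, -6.0]
width: 0.0133
gripper_force: 45.0
```

```bash
python3 st.py
```

```text
7.3 w 0.0133 gf 45.0 F_panel [-10.6  -1.6   1.1] moved_panel mm [21.   0.2  0.6] rot [-0.0042  0.0014  0.0017]
```

{"api": "servo_tool", "payload": {
  "commands": [
    {"tx": 0,"ty": -0.1,"tz": 0,"wx": 0,"wy": 0,"wz": 0}
  ]
}}

```text
time_s: 7.4
position: [0.6072, -0.0456, 0.1346]
tcp_rot: [0.911, 0.236, -0.085, -0.328]
wrist_force: [18.8, -22.4, -19.7]
width: 0.014
gripper_force: 45.0
```

```bash
python3 st.py
```

```text
7.4 w 0.014 gf 45.0 F_panel [-34.7  -5.4   3.4] moved_panel mm [21.5  0.3  1.2] rot [-0.008   0.0029  0.0032]
```

Hard stop at about 21 mm. Now I ease down and straighten.

{"api": "servo_tool", "payload": {
  "commands": [
    {"tx": 0,"ty": 0.07,"tz": 0.03,"wx": 0.1,"wy": -0.03,"wz": -0.04},
    {"tx": 0,"ty": 0,"tz": 0,"wx": 0,"wy": 0,"wz": 0}
  ]
}}

```text
time_s: 7.6
position: [0.607, -0.0454, 0.1333]
tcp_rot: [0.908, 0.238, -0.087, -0.333]
wrist_force: [7.1, -12.1, -8.8]
width: 0.0135
gripper_force: 45.0
```

```bash
python3 st.py
```

```text
7.6 w 0.0135 gf 45.0 F_panel [-16.4  -0.2   2.3] moved_panel mm [20.9  0.4 -0. ] rot [ 0.0031 -0.0005 -0.0007]
```

{"api": "servo_tool", "payload": {
  "commands": [
    {"tx": 0,"ty": 0.07,"tz": 0,"wx": -0.03,"wy": 0,"wz": 0},
    {"tx": 0,"ty": 0,"tz": 0,"wx": 0,"wy": 0,"wz": 0}
  ]
}}

```text
time_s: 7.8
position: [0.6072, -0.0456, 0.1331]
tcp_rot: [0.908, 0.239, -0.088, -0.332]
wrist_force: [1.7, -8.3, 1.8]
width: 0.0134
gripper_force: 45.0
```

```bash
python3 st.py
```

```text
7.8 w 0.0134 gf 45.0 F_panel [-5.   2.6  6.5] moved_panel mm [20.6  0.4 -0. ] rot [ 0.003  -0.0014 -0.0018]
```

{"api": "servo_tool", "payload": {
  "commands": [
    {"tx": 0,"ty": 0.06,"tz": 0,"wx": -0.02,"wy": 0.01,"wz": 0.02},
    {"tx": 0,"ty": 0,"tz": 0,"wx": 0,"wy": 0,"wz": 0}
  ]
}}

```text
time_s: 8.0
position: [0.6077, -0.0459, 0.1326]
tcp_rot: [0.908, 0.238, -0.087, -0.332]
wrist_force: [-0.5, -5.1, 7.6]
width: 0.0135
gripper_force: 45.0
```

```bash
python3 st.py
```

```text
8.0 w 0.0135 gf 45.0 F_panel [1.6 2.9 8.5] moved_panel mm [19.9  0.1 -0. ] rot [ 0.0028 -0.0007 -0.0011]
```

{"api": "servo_tool", "payload": {
  "commands": [
    {"tx": 0,"ty": 0.02,"tz": -0.03,"wx": -0.02,"wy": 0,"wz": 0.01},
    {"tx": -0.1,"ty": 0,"tz": 0,"wx": 0,"wy": 0,"wz": 0},
    {"tx": -0.1,"ty": 0,"tz": 0,"wx": 0,"wy": 0,"wz": 0}
  ]
}}

```text
time_s: 8.3
position: [0.6028, -0.0494, 0.132]
tcp_rot: [0.909, 0.238, -0.087, -0.332]
wrist_force: [3.2, -1.4, -1.0]
width: 0.0136
gripper_force: 45.0
```

```bash
python3 st.py
```

```text
8.3 w 0.0136 gf 45.0 F_panel [-2.8 -2.2  1. ] moved_panel mm [19.   6.  -0.1] rot [ 0.0011 -0.001  -0.0004]
```

Sliding freely in the branch. I'll go on to about 15 mm, then feel for the stop.

{"api": "servo_tool", "payload": {
  "commands": [
    {"tx": -0.1,"ty": 0,"tz": 0,"wx": 0,"wy": 0,"wz": 0},
    {"tx": -0.1,"ty": 0,"tz": 0,"wx": 0,"wy": 0,"wz": 0},
    {"tx": -0.1,"ty": 0,"tz": 0,"wx": 0,"wy": 0,"wz": 0}
  ]
}}

```text
time_s: 8.6
position: [0.5946, -0.0542, 0.1319]
tcp_rot: [0.909, 0.238, -0.088, -0.332]
wrist_force: [1.4, -0.6, -1.1]
width: 0.0135
gripper_force: 45.0
```

```bash
python3 st.py
```

```text
8.6 w 0.0135 gf 45.0 F_panel [-1.6 -1.  -0.1] moved_panel mm [18.8 15.6 -0.1] rot [ 0.0012 -0.0015  0.0001]
```

{"api": "servo_tool", "payload": {
  "commands": [
    {"tx": -0.07,"ty": 0,"tz": 0,"wx": 0,"wy": 0,"wz": 0}
  ]
}}

```text
time_s: 8.7
position: [0.5927, -0.0553, 0.1319]
tcp_rot: [0.909, 0.238, -0.088, -0.332]
wrist_force: [1.5, -0.9, -1.8]
width: 0.0136
gripper_force: 45.0
```

```bash
python3 st.py
```

```text
8.7 w 0.0136 gf 45.0 F_panel [-2.3 -0.9 -0.4] moved_panel mm [18.8 17.7 -0.1] rot [ 0.0012 -0.0015  0.0002]
```

{"api": "servo_tool", "payload": {
  "commands": [
    {"tx": -0.07,"ty": 0,"tz": 0,"wx": 0,"wy": 0,"wz": 0}
  ]
}}

```text
time_s: 8.8
position: [0.591, -0.0561, 0.1319]
tcp_rot: [0.909, 0.238, -0.088, -0.332]
wrist_force: [0.7, -0.3, -2.5]
width: 0.0137
gripper_force: 45.0
```

{"api": "servo_tool", "payload": {
  "commands": [
    {"tx": -0.07,"ty": 0,"tz": 0,"wx": 0,"wy": 0,"wz": 0}
  ]
}}

```text
time_s: 8.9
position: [0.5892, -0.0571, 0.1319]
tcp_rot: [0.909, 0.238, -0.088, -0.332]
wrist_force: [1.6, 0.1, -1.8]
width: 0.0138
gripper_force: 45.0
```

```bash
python3 st.py
```

```text
8.9 w 0.0138 gf 45.0 F_panel [-1.7 -1.4 -0.9] moved_panel mm [18.9 21.7 -0.1] rot [ 0.0013 -0.0016 -0.0001]
```

{"api": "servo_tool", "payload": {
  "commands": [
    {"tx": -0.07,"ty": 0,"tz": 0,"wx": 0,"wy": 0,"wz": 0}
  ]
}}

```text
time_s: 9.0
position: [0.5874, -0.0581, 0.1319]
tcp_rot: [0.909, 0.238, -0.088, -0.332]
wrist_force: [0.0, -0.9, -2.5]
width: 0.0137
gripper_force: 45.0
```

{"api": "servo_tool", "payload": {
  "commands": [
    {"tx": -0.07,"ty": 0,"tz": 0,"wx": 0,"wy": 0,"wz": 0}
  ]
}}

```text
time_s: 9.1
position: [0.5856, -0.0592, 0.1319]
tcp_rot: [0.909, 0.238, -0.088, -0.332]
wrist_force: [1.1, -0.5, -2.4]
width: 0.0137
gripper_force: 45.0
```

```bash
python3 st.py
```

```text
9.1 w 0.0137 gf 45.0 F_panel [-2.3 -0.7 -1.2] moved_panel mm [18.9 25.9 -0.1] rot [ 0.0012 -0.0016 -0.0001]
```

{"api": "servo_tool", "payload": {
  "commands": [
    {"tx": -0.07,"ty": 0,"tz": 0,"wx": 0,"wy": 0,"wz": 0}
  ]
}}

```text
time_s: 9.2
position: [0.5837, -0.0602, 0.1319]
tcp_rot: [0.909, 0.238, -0.088, -0.332]
wrist_force: [1.0, 0.3, -1.8]
width: 0.0137
gripper_force: 45.0
```

{"api": "servo_tool", "payload": {
  "commands": [
    {"tx": -0.07,"ty": 0,"tz": 0,"wx": 0,"wy": 0,"wz": 0}
  ]
}}

```text
time_s: 9.3
position: [0.5823, -0.0611, 0.132]
tcp_rot: [0.909, 0.238, -0.087, -0.332]
wrist_force: [9.2, 5.1, -4.3]
width: 0.0134
gripper_force: 45.0
```

```bash
python3 st.py
```

```text
9.3 w 0.0134 gf 45.0 F_panel [ -2.8 -10.5  -3.2] moved_panel mm [18.9 29.6 -0. ] rot [ 0.0011 -0.0007 -0.0003]
```

{"api": "servo_tool", "payload": {
  "commands": [
    {"tx": -0.05,"ty": 0,"tz": 0,"wx": 0,"wy": 0,"wz": 0}
  ]
}}

```text
time_s: 9.4
position: [0.5822, -0.0612, 0.1322]
tcp_rot: [0.909, 0.238, -0.086, -0.332]
wrist_force: [14.3, 7.3, -6.6]
width: 0.0136
gripper_force: 45.0
```

```bash
python3 st.py
```

```text
9.4 w 0.0136 gf 45.0 F_panel [ -4.7 -16.   -4.6] moved_panel mm [19.  29.8  0.1] rot [ 0.0004  0.0014 -0.0012]
```

{"api": "servo_tool", "payload": {
  "commands": [
    {"tx": 0.14,"ty": 0,"tz": 0,"wx": 0,"wy": -0.02,"wz": 0.01},
    {"tx": 0.14,"ty": 0,"tz": 0,"wx": 0,"wy": 0,"wz": 0},
    {"tx": 0,"ty": 0,"tz": 0,"wx": 0,"wy": 0,"wz": 0}
  ]
}}

```text
time_s: 9.7
position: [0.5885, -0.0575, 0.132]
tcp_rot: [0.909, 0.238, -0.089, -0.331]
wrist_force: [-0.1, -0.3, -1.7]
width: 0.0136
gripper_force: 45.0
```

```bash
python3 st.py
```

```text
9.7 w 0.0136 gf 45.0 F_panel [-1.3  0.2 -1.1] moved_panel mm [19.  22.5 -0.1] rot [ 0.0012 -0.0032  0.0002]
```

{"api": "servo_tool", "payload": {
  "commands": [
    {"tx": 0,"ty": 0,"tz": -0.12,"wx": 0,"wy": 0,"wz": 0},
    {"tx": 0,"ty": 0,"tz": -0.12,"wx": 0,"wy": 0,"wz": 0}
  ]
}}

```text
time_s: 9.9
position: [0.5903, -0.0621, 0.1376]
tcp_rot: [0.909, 0.238, -0.089, -0.331]
wrist_force: [-0.5, -1.3, -3.4]
width: 0.0134
gripper_force: 45.0
```

```bash
python3 st.py
```

```text
9.9 w 0.0134 gf 45.0 F_panel [-2.9  1.1 -2. ] moved_panel mm [18.8 23.2  7.4] rot [ 0.0013 -0.0033  0.0009]
```

{"api": "servo_tool", "payload": {
  "commands": [
    {"tx": 0,"ty": 0,"tz": -0.3,"wx": 0,"wy": 0,"wz": 0},
    {"tx": 0,"ty": 0,"tz": -0.5,"wx": 0,"wy": 0,"wz": 0},
    {"tx": 0,"ty": 0,"tz": -0.7,"wx": 0,"wy": 0,"wz": 0},
    {"tx": 0,"ty": 0,"tz": -0.7,"wx": 0,"wy": 0,"wz": 0}
  ]
}}

```text
time_s: 10.3
position: [0.612, -0.1, 0.1895]
tcp_rot: [0.909, 0.238, -0.088, -0.331]
wrist_force: [-0.7, 0.4, -3.1]
width: 0.013
gripper_force: 45.0
```

```bash
python3 st.py; cat > place.py <<'E'
from h import *
# cover flat: cover y along -tray y (heading TYAW-90deg), cover z up; tool x=-cover y, y=-cover x, z=-cover z
yc=np.array([np.sin(TYAW),-np.cos(TYAW),0]);zc=np.array([0,0,1.]);xc=np.cross(yc,zc);C=np.c_[xc,yc,zc]
def placepose(h):  # h: height of the cover's underside above tray floor; grasp offset assumed (-.018,0,.021)
    return pose(TRAY+[0,0,.007+h]+C@np.array([-.018,0,.021]),np.c_[-yc,-xc,-zc])
if __name__=="__main__":
    T,s=cur();print(s["time_s"],T[:3,3].round(3),s["joint_positions"].round(2))
    B=placepose(.25);print(B.round(3))
    D=np.linalg.inv(T)@B;print(D[:3,3],R.from_matrix(D[:3,:3]).as_rotvec())
    U=T.copy();U[2,3]+=.12;plan(T,U)
    p=plan(U,B);print(np.round([q[:3,3] for q in p[::4]],3))
E
python3 place.py
```

```text
10.3 w 0.013 gf 45.0 F_panel [-1.5  0.4 -2.8] moved_panel mm [18.7 22.8 75.2] rot [ 0.0005 -0.0026  0.0008]
10.3 [ 0.612 -0.1    0.19 ] [ 0.44  0.7  -0.2   1.37 -0.35  1.59 -0.72]
[[ 0.197  0.98  -0.     0.473]
 [ 0.98  -0.197 -0.     0.374]
 [-0.    -0.    -1.     0.278]
 [ 0.     0.     0.     1.   ]]
[ 0.11169218 -0.42564655  0.24200131] [-0.65636717 -0.29767653 -0.82453879]
4 rows of {'tx': -0.003, 'ty': -0.644, 'tz': -0.765, 'wx': 0.0, 'wy': 0.0, 'wz': 0.0}
13 rows of {'tx': 0.753, 'ty': -0.96, 'tz': 0.51, 'wx': -0.631, 'wy': -0.286, 'wz': -0.793}
[[ 0.612 -0.1    0.31 ]
 [ 0.612  0.057  0.329]
 [ 0.57   0.209  0.325]
 [ 0.496  0.345  0.291]]
```

{"api": "servo_tool", "payload": {
  "commands": [
    {"tx": 0,"ty": -0.64,"tz": -0.77,"wx": 0,"wy": 0,"wz": 0},
    {"tx": 0,"ty": -0.64,"tz": -0.77,"wx": 0,"wy": 0,"wz": 0},
    {"tx": 0,"ty": -0.64,"tz": -0.77,"wx": 0,"wy": 0,"wz": 0},
    {"tx": 0,"ty": -0.64,"tz": -0.77,"wx": 0,"wy": 0,"wz": 0}
  ]
}}

```text
time_s: 10.7
position: [0.6122, -0.1002, 0.3104]
tcp_rot: [0.909, 0.238, -0.088, -0.331]
wrist_force: [0.1, 0.2, -3.2]
width: 0.0134
gripper_force: 45.0
```

```bash
python3 - <<'E'
from place import *
T,s=cur();print(s["time_s"],T[:3,3].round(3),s["joint_positions"].round(2))
p=plan(T,placepose(.22),16);print(np.round([q[:3,3] for q in p[::4]],3))
E
```

```text
10.7 [ 0.612 -0.1    0.31 ] [ 0.44  0.62 -0.21  1.26 -0.38  1.77 -0.8 ]
16 rows of {'tx': 0.61, 'ty': -0.756, 'tz': 0.47, 'wx': -0.513, 'wy': -0.233, 'wz': -0.644}
[[ 0.612 -0.1    0.31 ]
 [ 0.614  0.029  0.32 ]
 [ 0.588  0.155  0.315]
 [ 0.54   0.273  0.292]
 [ 0.473  0.374  0.248]]
```

{"api": "servo_tool", "payload": {
  "commands": [
    {"tx": 0.61,"ty": -0.76,"tz": 0.47,"wx": -0.51,"wy": -0.23,"wz": -0.64},
    {"tx": 0.61,"ty": -0.76,"tz": 0.47,"wx": -0.51,"wy": -0.23,"wz": -0.64},
    {"tx": 0.61,"ty": -0.76,"tz": 0.47,"wx": -0.51,"wy": -0.23,"wz": -0.64},
    {"tx": 0.61,"ty": -0.76,"tz": 0.47,"wx": -0.51,"wy": -0.23,"wz": -0.64},
    {"tx": 0.61,"ty": -0.76,"tz": 0.47,"wx": -0.51,"wy": -0.23,"wz": -0.64},
    {"tx": 0.61,"ty": -0.76,"tz": 0.47,"wx": -0.51,"wy": -0.23,"wz": -0.64},
    {"tx": 0.61,"ty": -0.76,"tz": 0.47,"wx": -0.51,"wy": -0.23,"wz": -0.64},
    {"tx": 0.61,"ty": -0.76,"tz": 0.47,"wx": -0.51,"wy": -0.23,"wz": -0.64}
  ]
}}

```text
time_s: 11.5
position: [0.5878, 0.1575, 0.3152]
tcp_rot: [0.874, 0.452, -0.045, -0.172]
wrist_force: [1.7, -0.0, -3.5]
width: 0.0141
gripper_force: 45.0
```

```bash
python3 - <<'E'
from place import *
T,s=cur();print(s["time_s"],T[:3,3].round(3),s["joint_positions"].round(2),s["width"])
p=plan(T,placepose(.15),8);print(np.round([q[:3,3] for q in p[::2]],3))
E
```

```text
11.5 [0.588 0.157 0.315] [ 0.07  0.39 -0.36  1.48 -0.18  1.46 -0.85] 0.014136825801811036
8 rows of {'tx': 0.582, 'ty': -0.695, 'tz': 0.756, 'wx': -0.512, 'wy': -0.235, 'wz': -0.646}
[[0.588 0.157 0.315]
 [0.564 0.219 0.288]
 [0.537 0.276 0.257]
 [0.506 0.328 0.22 ]
 [0.473 0.374 0.178]]
```

{"api": "servo_tool", "payload": {
  "commands": [
    {"tx": 0.58,"ty": -0.7,"tz": 0.75,"wx": -0.51,"wy": -0.24,"wz": -0.65},
    {"tx": 0.58,"ty": -0.7,"tz": 0.75,"wx": -0.51,"wy": -0.24,"wz": -0.65},
    {"tx": 0.58,"ty": -0.7,"tz": 0.75,"wx": -0.51,"wy": -0.24,"wz": -0.65},
    {"tx": 0.58,"ty": -0.7,"tz": 0.75,"wx": -0.51,"wy": -0.24,"wz": -0.65},
    {"tx": 0.58,"ty": -0.7,"tz": 0.75,"wx": -0.51,"wy": -0.24,"wz": -0.65},
    {"tx": 0.58,"ty": -0.7,"tz": 0.75,"wx": -0.51,"wy": -0.24,"wz": -0.65},
    {"tx": 0.58,"ty": -0.7,"tz": 0.75,"wx": -0.51,"wy": -0.24,"wz": -0.65},
    {"tx": 0.58,"ty": -0.7,"tz": 0.75,"wx": -0.51,"wy": -0.24,"wz": -0.65}
  ]
}}

```text
time_s: 12.3
position: [0.4717, 0.3745, 0.1795]
tcp_rot: [0.773, 0.635, -0.001, -0.0]
wrist_force: [0.9, 0.1, -4.0]
width: 0.0135
gripper_force: 45.0
```

```bash
python3 - <<'E'
from place import *
T,s=cur();print(s["time_s"],T[:3,3].round(3),s["joint_positions"].round(2),s["width"],s["wrist_force"])
f=arm.grab_frame("side");im=f["color"].copy()
# expected cover in current tool pose, and tray outline
C2=np.c_[-T[:3,1],-T[:3,0],-T[:3,2]];o=T[:3,3]-C2@np.array([-.018,0,.021])
for b in COVER: cv2.polylines(im,[cv2.convexHull(np.round(proj(f,b@C2.T+o)).astype(np.int32))],1,(0,0,255),1)
tr=box(0,0,.014,.18,.22,.028)@R.from_euler("z",TYAW).as_matrix().T+TRAY
cv2.polylines(im,[cv2.convexHull(np.round(proj(f,tr)).astype(np.int32))],1,(0,255,0),1)
cv2.imwrite("pics/side2.png",cv2.resize(im[60:260,120:380],(780,600),interpolation=cv2.INTER_CUBIC))
p=plan(T,placepose(.03),5);plan(p[-1],placepose(.002),3)
E
```

```text
12.3 [0.472 0.374 0.18 ] [-0.39  0.37 -0.48  1.77  0.2   1.04 -1.15] 0.013451593378860443 [ 0.88348127  0.07482129 -3.99983406]
5 rows of {'tx': 0.003, 'ty': 0.011, 'tz': 0.81, 'wx': -0.004, 'wy': 0.004, 'wz': 0.007}
3 rows of {'tx': 0.0, 'ty': -0.0, 'tz': 0.311, 'wx': 0.0, 'wy': -0.0, 'wz': 0.0}
```

View pics/side2.png

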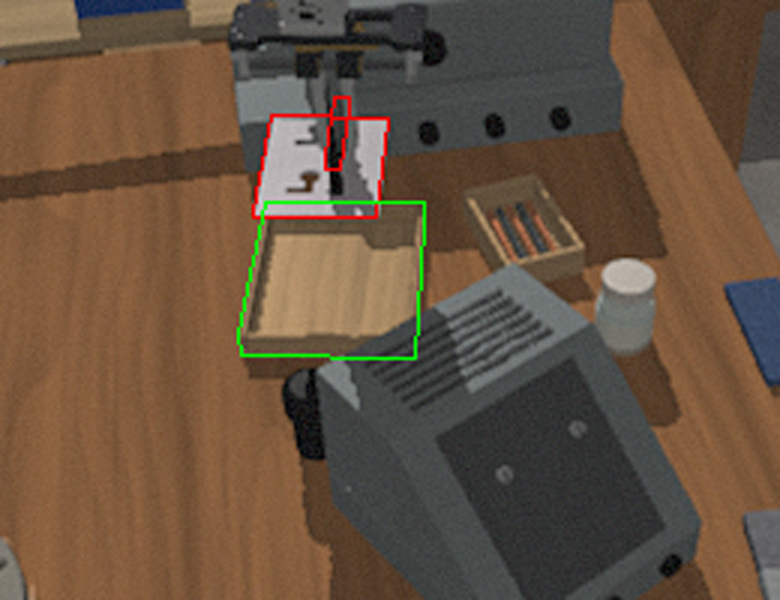

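The cover is held exactly where predicted (red outline around the plate at about (320,165)), above the tray at (330,285), and the screws on the panel are bare. Now I descend.

{"api": "servo_tool", "payload": {
  "commands": [
    {"tx": 0,"ty": 0.01,"tz": 0.81,"wx": 0,"wy": 0,"wz": 0.01},
    {"tx": 0,"ty": 0.01,"tz": 0.81,"wx": 0,"wy": 0,"wz": 0.01},
    {"tx": 0,"ty": 0.01,"tz": 0.81,"wx": 0,"wy": 0,"wz": 0.01},
    {"tx": 0,"ty": 0.01,"tz": 0.81,"wx": 0,"wy": 0,"wz": 0},
    {"tx": 0,"ty": 0.01,"tz": 0.7,"wx": 0,"wy": 0,"wz": 0},
    {"tx": 0,"ty": 0,"tz": 0.2,"wx": 0,"wy": 0,"wz": 0}
  ]
}}

```text
time_s: 12.95
position: [0.4725, 0.372, 0.0534]
tcp_rot: [0.774, 0.633, -0.003, -0.001]
wrist_force: [0.2, -0.2, -1.9]
width: 0.0137
gripper_force: 45.0
```

```bash
python3 - <<'E'
from place import *
T,s=cur();print(s["time_s"],T[:3,3].round(4),s["width"],s["wrist_force"].round(1),"height of underside over floor",T[2,3]-.028)
f=arm.grab_frame("top");im=f["color"].copy()
C2=np.c_[-T[:3,1],-T[:3,0],-T[:3,2]];o=T[:3,3]-C2@np.array([-.018,0,.021])
for b in COVER[:1]: cv2.polylines(im,[cv2.convexHull(np.round(proj(f,b@C2.T+o)).astype(np.int32))],1,(0,0,255),1)
cv2.imwrite("pics/top2.png",cv2.resize(im[170:300,90:240],(690,598),interpolation=cv2.INTER_CUBIC))
E
```

```text
12.95 [0.4725 0.372  0.0534] 0.013665977510683998 [ 0.2 -0.2 -1.9] height of underside over floor 0.025379182288568152
```

View pics/top2.png

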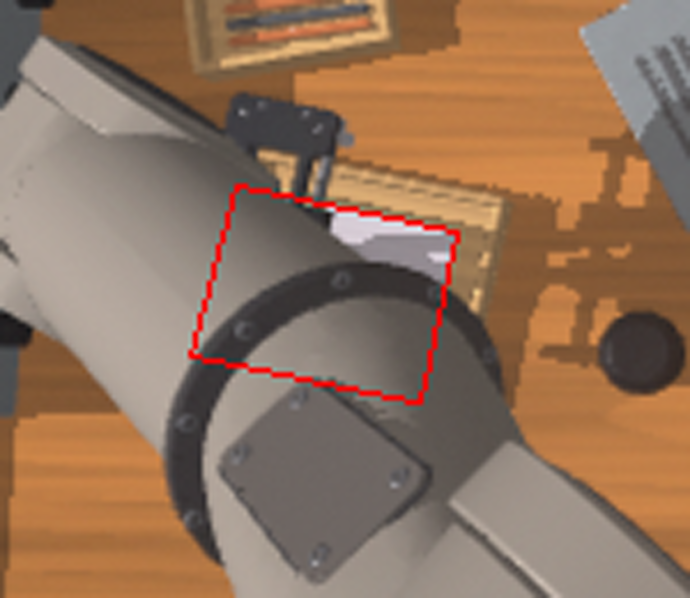

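The plate's visible corner, around (450,240), sits inside the tray walls with clear margins. Lowering to the floor.

{"api": "servo_tool", "payload": {
  "commands": [
    {"tx": 0,"ty": 0,"tz": 0.25,"wx": 0,"wy": 0,"wz": 0},
    {"tx": 0,"ty": 0,"tz": 0.25,"wx": 0,"wy": 0,"wz": 0},
    {"tx": 0,"ty": 0,"tz": 0.17,"wx": 0,"wy": 0,"wz": 0}
  ]
}}

```text
time_s: 13.3
position: [0.4726, 0.3731, 0.0346]
tcp_rot: [0.774, 0.633, -0.002, -0.001]
wrist_force: [0.2, -0.5, -3.7]
width: 0.0133
gripper_force: 45.0
```

{"api": "servo_tool", "payload": {
  "commands": [
    {"tx": 0,"ty": 0,"tz": 0.07,"wx": 0,"wy": 0,"wz": 0}
  ]
}}

```text
time_s: 13.4
position: [0.4723, 0.373, 0.0322]
tcp_rot: [0.774, 0.633, -0.002, -0.001]
wrist_force: [-0.0, 0.3, -2.6]
width: 0.0137
gripper_force: 45.0
```

{"api": "servo_tool", "payload": {
  "commands": [
    {"tx": 0,"ty": 0,"tz": 0.07,"wx": 0,"wy": 0,"wz": 0}
  ]
}}

```text
time_s: 13.5
position: [0.4724, 0.3731, 0.0304]
tcp_rot: [0.774, 0.634, -0.002, -0.001]
wrist_force: [-0.1, -0.2, -2.8]
width: 0.0135
gripper_force: 45.0
```

{"api": "servo_tool", "payload": {
  "commands": [
    {"tx": 0,"ty": 0,"tz": 0.05,"wx": 0,"wy": 0,"wz": 0}
  ]
}}

```text
time_s: 13.6
position: [0.4724, 0.3732, 0.0295]
tcp_rot: [0.774, 0.634, -0.002, -0.001]
wrist_force: [-8.5, -9.5, 30.4]
width: 0.0136
gripper_force: 45.0
```

{"api": "servo_tool", "payload": {
  "commands": [
    {"tx": 0,"ty": 0,"tz": 0.04,"wx": 0,"wy": 0,"wz": 0},
    {"tx": 0,"ty": 0,"tz": 0,"wx": 0,"wy": 0,"wz": 0}
  ]
}}

```text
time_s: 13.8
position: [0.4724, 0.3732, 0.0295]
tcp_rot: [0.774, 0.634, -0.002, -0.001]
wrist_force: [-9.3, -8.3, 27.4]
width: 0.0135
gripper_force: 45.0
```

Down on the floor (+27 N). I relieve the pressure slightly and let go.

{"api": "servo_tool", "payload": {
  "commands": [
    {"tx": 0,"ty": 0,"tz": -0.04,"wx": 0,"wy": 0,"wz": 0},
    {"tx": 0,"ty": 0,"tz": 0,"wx": 0,"wy": 0,"wz": 0}
  ]
}}

```text
time_s: 14.0
position: [0.4726, 0.3733, 0.0296]
tcp_rot: [0.774, 0.634, -0.002, -0.001]
wrist_force: [-2.8, -2.4, 9.7]
width: 0.0136
gripper_force: 45.0
```

{"api": "servo_tool", "payload": {
  "commands": [
    {"tx": 0,"ty": 0,"tz": 0,"wx": 0,"wy": 0,"wz": 0},
    {"tx": 0,"ty": 0,"tz": 0,"wx": 0,"wy": 0,"wz": 0},
    {"tx": 0,"ty": 0,"tz": 0,"wx": 0,"wy": 0,"wz": 0},
    {"tx": 0,"ty": 0,"tz": 0,"wx": 0,"wy": 0,"wz": 0},
    {"tx": 0,"ty": 0,"tz": 0,"wx": 0,"wy": 0,"wz": 0}
  ],
  "grip": 0.6
}}

```text
time_s: 14.5
position: [0.4723, 0.3731, 0.0288]
tcp_rot: [0.774, 0.634, -0.002, -0.001]
wrist_force: [-0.1, 0.4, 0.1]
width: 0.0501
gripper_force: 0.0
```

{"api": "servo_tool", "payload": {
  "commands": [
    {"tx": 0,"ty": 0,"tz": -0.3,"wx": 0,"wy": 0,"wz": 0},
    {"tx": 0,"ty": 0,"tz": -0.6,"wx": 0,"wy": 0,"wz": 0},
    {"tx": 0,"ty": 0,"tz": -0.9,"wx": 0,"wy": 0,"wz": 0},
    {"tx": 0,"ty": 0,"tz": -0.9,"wx": 0,"wy": 0,"wz": 0},
    {"tx": 0,"ty": 0,"tz": -0.9,"wx": 0,"wy": 0,"wz": 0},
    {"tx": 0,"ty": 0,"tz": -0.9,"wx": 0,"wy": 0,"wz": 0},
    {"tx": 0,"ty": 0,"tz": -0.9,"wx": 0,"wy": 0,"wz": 0},
    {"tx": 0,"ty": 0,"tz": 0,"wx": 0,"wy": 0,"wz": 0}
  ]
}}

```text
time_s: 15.3
position: [0.4743, 0.3746, 0.1952]
tcp_rot: [0.774, 0.634, 0.001, -0.001]
wrist_force: [1.3, 0.4, 0.4]
width: 0.0563
gripper_force: 0.0
```

```bash
python3 - <<'E'
from place import *
T,s=cur();print(s["time_s"],s["wrist_force"].round(1))
a=arm.grab_frame("side")["color"];b=arm.grab_frame("wrist")["color"]
cv2.imwrite("pics/end.png",np.hstack([cv2.resize(a[80:220,160:330],(400,330)),cv2.resize(b,(400,330))]))
E
```

```text
15.3 [1.3 0.4 0.4]
```

View pics/end.png

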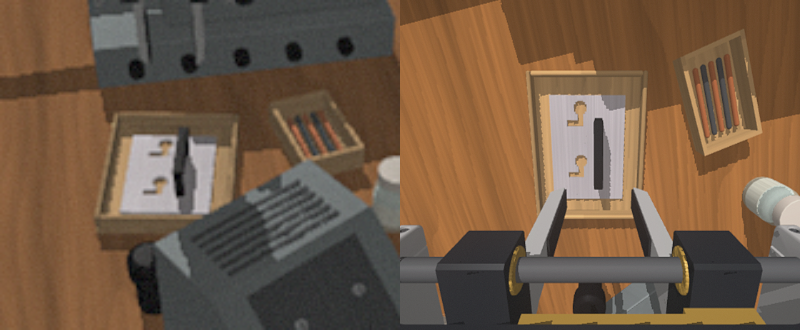

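The cover lies flat in the tray with its handle up: side view at (170,175), wrist view at (587,145). It is centred well within the limits and the fingers are clear of it. Handing in.

```bash
python3 -c "
from cell import arm
print(arm.job_done())"
```

```text
the job is handed in; nothing more can be done
None
```

The cover is off the panel and lying flat, handle up, in the tray; I let go only once it was down and handed the job in at about 15 s, with no verdict returned.

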